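# Set the pastry cutting guide to its mark and hold its cam lever shut

## Task

Set the pastry cutting guide to its brass pointers: of the three look-alike wooden spacers, lay the one that exactly fills the space from the fence to the pointers flat and lengthwise on the board, between fence and sliding leg, and let go of it. Then push the leg up to the mark with its lever still open, the spacer snug between fence and leg, and only then squeeze the leg's sprung cam lever fully closed against its post. Finish while holding: post and lever still pinched in the fingers, lever closed, leg at the mark, and the other spacers and kitchen things left where they were.

Things in the scene. Friction and masses are not known exactly. Their poses are not given: they have to be found in the camera images.
- guide: fixed cutting guide: pale wooden board 110 (x) by 300 (y) by 20 mm high, lying turned on the counter. Origin: centre of its underside, z up, y along its length. On its -y end a dark wooden fence 110 wide, 18 thick, top 65 mm above the counter, inner face (to +y) at y = -132 mm. The leg slides on the board's top from the +y end towards the fence. Edges carry plain scale ticks.
- mark (a point): length mark: point on the board's top on its centre line (guide x 0, y -72, z 20 mm), level with the two brass pointers on the board's long edges (clips reaching 60 mm either side of the centre line, 8 wide, 40 mm high); 60 mm from the fence's inner face. Axes as the guide's.
- leg (a joint): leg's travel to the fence (m), 0 to 0.14; at 0.112 it is at the mark (front face at guide y = 40 mm - travel). Slides with 2.5 N, stays put. Leg: dark jaw plate 90 wide (x), 8 thick, top 110 mm above the counter, front face to the fence; behind it (+y) a carriage 64 wide, 80 long, top 38 mm up, bears post and lever. Fingers open around post and lever can push the back of the plate.
- leg_grip (a point): on the leg: middle of the grasp of post and closed lever, 28 mm behind the jaw plate's front face (20 behind its back face), 95 mm above the counter. Axes as the guide's; squeeze along x from above. Tops of post and lever 118 mm up. Closed they measure 26 mm over their outer faces (13 each side of this point); open, the lever's top reaches 36 mm to the +x side of it.
- lever (a joint): cam lever angle (rad): 0 open, leaning away from the post; 0.32 closed (its stop), upright, parallel to the post with a 10 mm gap. A spring reopens it when let go (about 3.5 N to start, 7 N when closed, at the grip point). Pivot along guide y, 44 mm above the counter.
- post_top (a point): centre of the top of the leg's fixed aluminium post, a plate 8 (x) by 24 (y) by 82 mm high standing on the carriage, top 118 mm above the counter; its outer face looks to guide -x. Axes as the guide's.
- lever_top (a point): middle of the free upper end of the cam lever, a dark steel plate 8 by 24 mm, 74 mm long from pivot to end, beside the post on the guide's +x side. Its z runs up along the plate, y along the guide's y.
- spacer_short: the shortest of three look-alike pale wooden spacers (48, 60 and 72 mm long): a lying bar 48 mm long (its y) with end flanges 30 wide (x), 30 high and 10 mm thick, and a waist 28 mm long, 20 wide, from 3 to 27 mm high. Origin: centre of its underside, z up. About 50 g. Wrong size: leave it.
- spacer_mid: the middle-sized of three look-alike pale wooden spacers (48, 60 and 72 mm long): a lying bar 60 mm long (its y) with end flanges 30 wide (x), 30 high and 10 mm thick, and a waist 40 mm long, 20 wide, from 3 to 27 mm high. Origin: centre of its underside, z up. About 50 g. This one fits from the fence to the mark.
- spacer_long: the longest of three look-alike pale wooden spacers (48, 60 and 72 mm long): a lying bar 72 mm long (its y) with end flanges 30 wide (x), 30 high and 10 mm thick, and a waist 52 mm long, 20 wide, from 3 to 27 mm high. Origin: centre of its underside, z up. About 50 g. Wrong size: leave it.
- bowl: bystander, leave alone: white bowl, 150 mm across, 60 high.
- jar_a: bystander, leave alone: amber glass jar with a lid, 70 mm across, 100 high.
- jar_b: bystander, leave alone: brown jar with a lid, 70 mm across, 100 high.
- mug: bystander, leave alone: blue mug, 80 mm across, 90 high.
- brush: bystander, leave alone: pastry brush lying flat, handle to its -x; origin under its middle.
- cutter: bystander, leave alone: steel ring biscuit cutter, 60 mm across, 35 high.
- spatula: bystander, leave alone: spatula lying flat, handle to its -x.
Mind the look-alikes: they are no part of the job. Leave any turquoise look-alike of the spacer_mid alone.

How it is judged:
On the way, in this order (a step that is already met when the one before it is completed fails the run):
1. the fitting spacer lies on the board between fence and leg, let go (x of spacer_mid in the frame of guide between -0.02 and 0.02 m and z of spacer_mid in the frame of guide between 0.016 and 0.025 m and angle between the y axis of spacer_mid and the y axis of guide, either way round below 0.2 rad and angle between spacer_mid's own z axis and vertical below 0.12 rad and contact force between the fingers and spacer_mid below 0.3 N and y of spacer_mid in the frame of guide between -0.108 and -0.06 m and value of joint leg below 0.1 m), for 0.2 s.
2. the leg is at the mark with the spacer snug between, the lever still open (x of spacer_mid in the frame of guide between -0.02 and 0.02 m and z of spacer_mid in the frame of guide between 0.016 and 0.025 m and angle between the y axis of spacer_mid and the y axis of guide, either way round below 0.2 rad and angle between spacer_mid's own z axis and vertical below 0.12 rad and y of spacer_mid in the frame of guide between -0.106 and -0.098 m and value of joint leg between 0.108 and 0.116 m and value of joint lever below 0.2 rad), for 0.2 s.
3. the lever is squeezed closed against its post while the leg stays at the mark (value of joint leg between 0.108 and 0.116 m and value of joint lever above 0.29 rad and contact force between the fingers and leg_c2 above 2 N and contact force between the fingers and lever_c1 above 2 N), for 0.2 s.
At the end, for the whole second after the job is handed in: The 60 mm spacer lies flat, untouched, lengthwise (0.2 rad) within 20 mm of the board's centre line and 4 mm of touching the fence; the leg is within 4 mm of the mark; the lever is over 0.29 of 0.32 rad closed; the fingers press on post and lever with over 2 N each (all of step 3 and x of spacer_mid in the frame of guide between -0.02 and 0.02 m and z of spacer_mid in the frame of guide between 0.016 and 0.025 m and angle between the y axis of spacer_mid and the y axis of guide, either way round below 0.2 rad and angle between spacer_mid's own z axis and vertical below 0.12 rad and y of spacer_mid in the frame of guide between -0.106 and -0.098 m and contact force between the fingers and spacer_mid below 0.3 N); the arm keeps its last pose, push and grip.
It fails at once if a wrong spacer is moved more than 3 cm (distance of any of spacer_short, spacer_long from where it was at the start of the episode above 0.03 m).
It fails at once if another kitchen thing is moved more than 3 cm (distance of any of bowl, jar_a, jar_b, mug, brush, cutter, spatula from where it was at the start of the episode above 0.03 m).
It also fails if it takes over 50 s, if anything falls off the work surface, if the arm or the gripper's body presses on something with over 40 N, if the wrist force passes 120 N, or if a joint passes its speed limit or range.

## Robot

A 6-joint arm with a two-finger parallel gripper is mounted at the origin on the work surface. World frame = base frame: x ahead of the robot, y to its left, z up, the work surface at z = 0. Lengths are in m, angles in rad, forces in N, time in s.
With the tool pointing down it reaches from about 0.275 to 0.75 m from the base axis. Payload 10.2 kg.
Tool frame: the origin (TCP) lies at the very end of the fingers, on their centre line; the grasp point (between the pads) lies 19 mm behind it; z points along the fingers, y is the direction in which the jaws open and shut (so a half turn about z gives the same grasp; the last joint's range is limited). The gripper opens to 85 mm and grips with 20 to 120 N. Pads are 22 mm wide; open, the fingers measure 114 mm over their backs; the gripper's body (76 mm by 85 mm) begins 54 mm behind the grasp point. The pads swing forward as they close: fully open they stand 13 mm farther back than shut.
Start: joints at [-1.376, 0.313, 1.498, -0, 1.331, -0.223], TCP at [0.213, -0.48, 0.231] pointing down, gripper open.
Joint ranges: [-2.94, 2.94], [-0.97, 2.17], [0.19, 2.56], [-1.23, 4.37], [0.02, 3.11], [-2.88, 2.88]. Speed limits (rad/s): [2.39, 2.39, 3.01, 3.14, 3.14, 3.14].

## Interface

Orientations are given as [roll, pitch, yaw] about the fixed x, y, z axes, in that order (R = Rz(yaw) Ry(pitch) Rx(roll)).
In Python, from plant import ctrl gives the robot as it stands.
- The arm moves only by the tool send_rows, never from a script. Its argument "deltas" is a list of rows, each an object with "rot": the turn, a rotation vector about the tool's x, y, z in rad, a list of three; "translation": the shift along the tool's x, y, z in mm, a list of three; "jaw": the gripper's target within -1 to 1 (fully open at 1, half-way at 0, shut at -1). In form: [{"rot": [wx, wy, wz], "translation": [dx, dy, dz], "jaw": jaw}, ...]. A call has 1 to 10 rows; each row shifts and turns the pose as measured when the row begins, along the tool's axes as they then stand; what a row does not reach is not made up. A row lasts 1/10 s, in which the tool goes at most 50 mm and 8.59 degrees, less where a joint would pass 70% of its speed; a pose out of reach is approached as far as the arm can. A call with a gripper value outside its range is refused whole. The fingers move at their own pace and stop on an object; "squeeze" is the grip in N (left out, the last holds). Time passes only in rows, so rows that do not move let the fingers close. It gives the time, the measured TCP pose, the force and the opening at its end, in the units of the state.
- ctrl.state(): the state, without advancing time (a new reading comes with each control period).
- ctrl.camera(name): name is "side" or "top"; returns a dict with "frame" (420x560x3 uint8, red, green, blue), "K" (3x3 intrinsics, pixels), "k1" (the pictures are not rectified: a ray, as slopes to the right and down, at radius r is drawn at 1 + k1 r^2 times it, then the intrinsics apply), "origin" and "attitude" of the camera in the world. Camera axes: x right, y up, looking along -z (the intrinsics and any distortion apply to the point x, -y, -z); pixel columns grow to the right and rows downward; lengths in m; the calibration is good to about 2 mm. A picture is of the moment at which its call begins. There is no depth.
- ctrl.close_job(): hands the job in, once; it reports no verdict.
Trained networks look in the newest picture that a camera, given by its name, has taken for a name from the list of things; names that differ only in an ending like _2 or _b are one class to them, and where a whole thing is asked for, a point or a joint stands for the part that bears it (a point fixed in the world has none). Each returns a list of dicts, best first, with "score" (0 to 1); they miss things now and then, are a little off and sometimes report something else, mostly with a low value. They report only what shows in the picture. A call takes as long as a camera call. They do not tell look-alikes from the thing itself.
- ctrl.find_in(camera, query): "centre" ([column, row] in pixels, amid what is visible of it).
The state is a dict: "time": time; "joint_pos": joint angles; "qvel": joint speeds; "tau": joint torques, N m; "eef_pos": TCP position; "ee_rot": TCP orientation; "wrist_force": force on the tool from outside, world axes, zero at the start; "wrist_torque": the same for the moment, N m; "gripper_width": finger opening in m.
Only numpy, scipy, OpenCV 4.12 (cv2) and the standard library are available. Lean on these libraries where they do the work, as an engineer would, in place of code of your own. Each camera call takes 0.05 s, during which the arm holds its last target. There are 200 camera calls.

## Working session

There is one attempt and no reset: what is moved stays moved. The work goes in short steps, Python scripts to look and compute and a tool call to move; the robot and the scene stay as the last step left them, time stands still between calls to the robot, and variables do not carry over. Pictures are saved under pics/ and viewed, about 8 in all and at most 12, crops included, and the job is handed in when it is done.

Besides the shell and the picture viewer there is one more tool, called after "Emit:" in YAML: its name, and indented under it one key for each argument. send_rows: Moves the arm, as the interface text tells. Its arguments: {"type":"object","properties":{"deltas":{"type":"array","items":{"type":"object","properties":{"rot":{"type":"array","items":{"type":"number"}},"translation":{"type":"array","items":{"type":"number"}},"jaw":{"type":"number"}}}},"squeeze":{"type":"number"}},"required":["deltas"]}

```bash
mkdir -p pics; cat > h.py <<'E'
import numpy as np, cv2
from scipy.spatial.transform import Rotation as R
from plant import ctrl
def rot(a):
    a=np.array(a,float)
    return a if a.shape==(3,3) else (R.from_euler('xyz',a).as_matrix() if a.size==3 else R.from_quat(a).as_matrix())
def ray(c,p):
    K=c['K'];d=np.array([(p[0]-K[0][2])/K[0][0],(p[1]-K[1][2])/K[1][1]]);u=d.copy()
    for _ in range(20): u=d/(1+c['k1']*(u@u))
    return rot(c['attitude'])@np.array([u[0],-u[1],-1.])
def at_z(c,p,z):
    v=ray(c,p);o=np.array(c['origin']);return o+v*(z-o[2])/v[2]
def proj(c,P):
    q=rot(c['attitude']).T@(np.array(P)-np.array(c['origin']));u=np.array([q[0],-q[1]])/-q[2]
    u=u*(1+c['k1']*(u@u));K=c['K'];return np.array([K[0][0]*u[0]+K[0][2],K[1][1]*u[1]+K[1][2]])
def save(c,n): cv2.imwrite('pics/'+n,c['frame'][:,:,::-1])
E
python3 - <<'E'
from h import *
import pickle
print(ctrl.state()['ee_rot'],ctrl.state()['eef_pos'])
for n in ('top','side'):
    c=ctrl.camera(n);save(c,n+'0.png');pickle.dump(c,open(n+'0.pkl','wb'))
    print(n,c['origin'],c['attitude'],c['K'],c['k1'])
    for q in 'guide mark leg leg_grip post_top lever_top spacer_short spacer_mid spacer_long'.split():
        print(q,[(np.round(d['centre']).tolist(),round(d['score'],2)) for d in ctrl.find_in(n,q)[:5]])
E
```

```text
[-3.14041336e+00 -3.03307056e-04  4.17782607e-01] [ 0.21296689 -0.47960259  0.23075585]
top [ 2.98464236e-01 -1.09787012e-03  1.27550681e+00] [ 0.20873605 -0.00373208 -1.49929365] [[389.51973419   0.         276.7160717 ]
 [  0.         389.51973419 206.06095644]
 [  0.           0.           1.        ]] -0.10700177827901383
guide [([247.0, 217.0], 0.73)]
mark [([246.0, 215.0], 0.86)]
leg [([223.0, 202.0], 0.68)]
leg_grip []
post_top [([223.0, 205.0], 0.74)]
lever_top [([224.0, 200.0], 0.5)]
spacer_short [([361.0, 247.0], 0.71)]
spacer_mid [([364.0, 282.0], 0.72), ([366.0, 213.0], 0.68)]
spacer_long [([222.0, 205.0], 0.63), ([392.0, 229.0], 0.61)]
side [ 0.215857   -1.11399407  0.80120777] [ 1.03927689  0.01264016 -0.30301337] [[504.01200763   0.         274.73525577]
 [  0.         504.01200763 211.65552746]
 [  0.           0.           1.        ]] 0.059704471430149
guide [([256.0, 224.0], 0.85)]
mark [([256.0, 224.0], 0.84)]
leg [([256.0, 202.0], 0.84), ([222.0, 172.0], 0.64)]
leg_grip [([254.0, 203.0], 0.67), ([377.0, 341.0], 0.47)]
post_top [([256.0, 203.0], 0.67)]
lever_top []
spacer_short [([263.0, 314.0], 0.73)]
spacer_mid [([220.0, 331.0], 0.97), ([319.0, 310.0], 0.56), ([256.0, 227.0], 0.49), ([266.0, 314.0], 0.3)]
spacer_long [([310.0, 347.0], 0.95)]
```

View pics/top0.png

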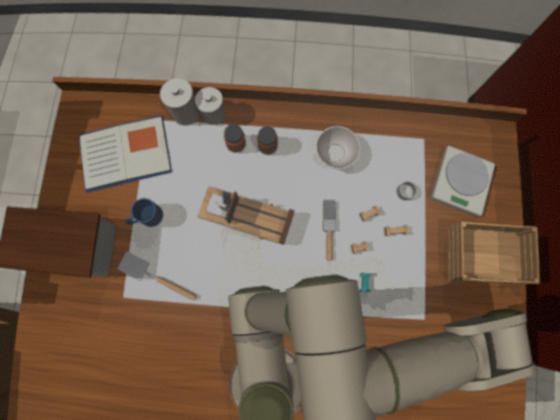

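View pics/side0.png

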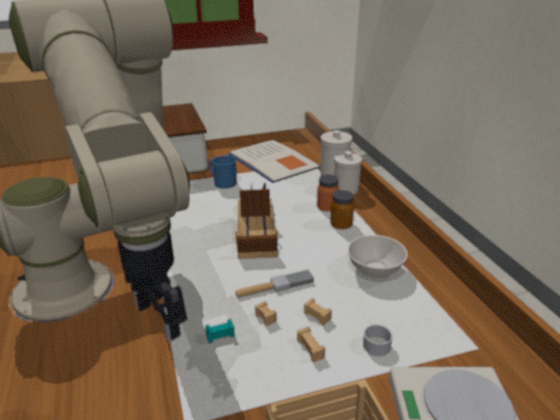

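Top view: fence at about (287,226), leg at (228,208). Candidates for the spacer are wooden bars at (371,213), (397,231) and (361,248), plus a turquoise one at (366,282), which I rule out. Next I measure their lengths and the guide's pose.

```bash
cat > m.py <<'E'
from h import *
import pickle
T=pickle.load(open('top0.pkl','rb'));S=pickle.load(open('side0.pkl','rb'))
# orthorectify both cams at height z, x0..,y0.. 1mm/px ; image col = -y dir, row = -x dir
def ortho(c,cx,cy,z,w,h,s=0.001):
    m=np.zeros((h,w,2),np.float32)
    for i in range(h):
        for j in range(w): m[i,j]=proj(c,[cx-(i-h/2)*s,cy-(j-w/2)*s,z])
    return cv2.remap(c['frame'],m[:,:,0],m[:,:,1],cv2.INTER_CUBIC)
for p in [(371,213),(397,231),(361,248),(366,282)]:
    P=at_z(T,p,.015)
    for n,c in (('T',T),('S',S)):
        o=ortho(c,P[0],P[1],.015 if n=='T' else .015,130,130)
        hsv=cv2.cvtColor(o,cv2.COLOR_RGB2HSV);mk=((hsv[:,:,1]>70)).astype(np.uint8)
        nn,l,st,ce=cv2.connectedComponentsWithStats(mk)
        k=1+np.argmin([np.hypot(*(ce[i]-65)) if st[i,4]>300 else 999 for i in range(1,nn)])
        r=cv2.minAreaRect(np.argwhere(l==k)[:,::-1].astype(np.float32))
        X=P[0]-(r[0][1]-65)*.001;Y=P[1]-(r[0][0]-65)*.001
        print(p,n,np.round([X,Y],4),np.round(r[1],1),round(r[2],1),st[k,4])
a=cv2.resize(T['frame'][170:300,190:420],None,fx=3.4,fy=3.4,interpolation=cv2.INTER_CUBIC)
cv2.imwrite('pics/crop1.png',a[:,:,::-1])
P=at_z(T,(247,217),.02);print('guide',P)
oo=[cv2.resize(ortho(c,P[0],P[1],.02,400,250),None,fx=2,fy=2)[:,:] for c in (T,S)]
cv2.imwrite('pics/guide.png',cv2.resize(np.vstack(oo),(480,600))[:,:,::-1]) if 0 else cv2.imwrite('pics/guide.png',cv2.resize(oo[0],(800,500))[:,:,::-1])
cv2.imwrite('pics/guideS.png',oo[1][:,:,::-1])
E
python3 m.py
```

```text
(371, 213) T [ 0.5643 -0.2962] [25.5 63. ] 62.4 1290
(371, 213) S [ 0.5639 -0.2954] [48.5 76.3] 62.9 2684
(397, 231) T [ 0.5132 -0.3862] [26.  75.8] 81.7 1553
(397, 231) S [ 0.5127 -0.3851] [38.9 92.6] 81.7 2701
(361, 248) T [ 0.4486 -0.2652] [25.6 49.4] 72.0 1047
(361, 248) S [ 0.4489 -0.2651] [41.6 71. ] 74.1 2183
(366, 282) T [ 0.3369 -0.2869] [57.2 30.1] 88.8 1350
(366, 282) S [ 0.3379 -0.2873] [63.5 55.9] 87.7 2722
guide [0.52048664 0.10772551 0.02      ]
```

View pics/crop1.png

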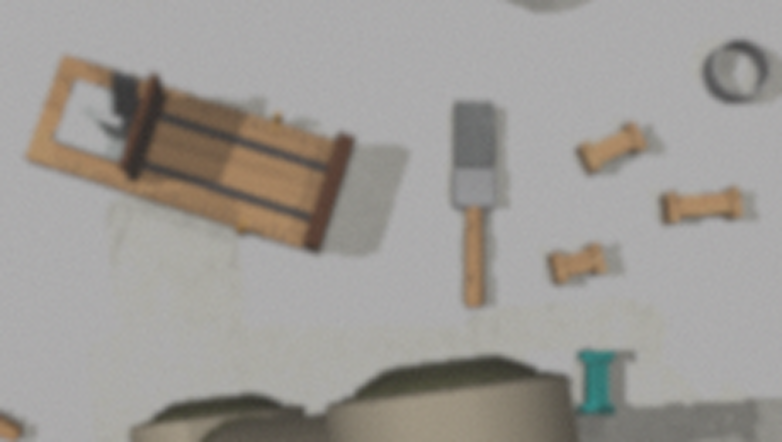

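View pics/guide.png

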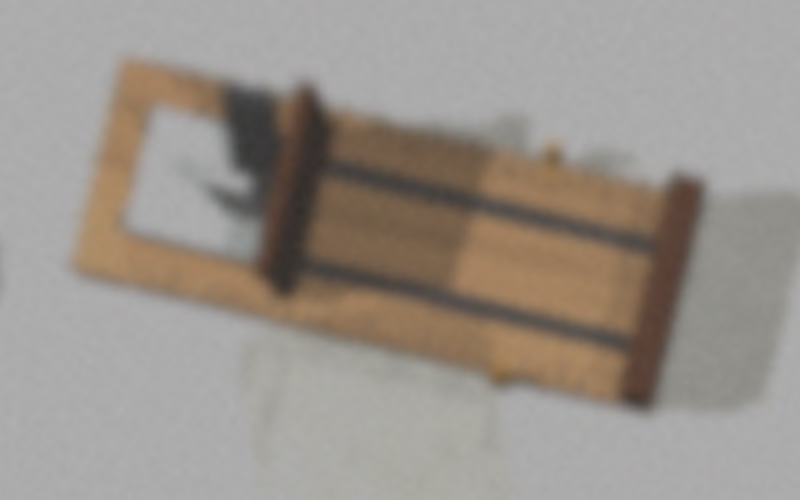

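The measured lengths come out at 49, 63 and 76 mm, so the mid spacer is the bar at (371,213). That puts it at (0.564, -0.296), yaw about 27.6°. Next I fit the guide pose by silhouette.

```bash
cat > g.py <<'E'
from h import *
import pickle,sys
from scipy.optimize import minimize
def box(x0,x1,y0,y1,z0,z1): return np.array([[x,y,z] for x in(x0,x1) for y in(y0,y1) for z in(z0,z1)])/1000.
def boxes(t): return [box(-55,55,-150,150,0,20),box(-55,55,-150,-132,0,65),box(-45,45,40-t,48-t,20,110)]
def W(p,P): 
    c,s=np.cos(p[2]),np.sin(p[2]); return np.c_[p[0]+c*P[:,0]-s*P[:,1],p[1]+s*P[:,0]+c*P[:,1],P[:,2]]
def mask(c):
    h=cv2.cvtColor(c['frame'],cv2.COLOR_RGB2HSV); m=cv2.morphologyEx((h[:,:,1]>70).astype(np.uint8),cv2.MORPH_OPEN,np.ones((2,2)))
    p=proj(c,[.52,.107,.02]); n,l=cv2.connectedComponents(m)
    k=np.bincount(l[int(p[1])-12:int(p[1])+12,int(p[0])-12:int(p[0])+12].ravel(),minlength=n);k[0]=0
    cs,_=cv2.findContours((l==k.argmax()).astype(np.uint8),cv2.RETR_EXTERNAL,cv2.CHAIN_APPROX_NONE)
    o=np.zeros(m.shape,np.uint8);cv2.drawContours(o,cs,-1,1,-1);return o.astype(float)
def render(c,p,s=4):
    o=np.zeros((420*s,560*s),np.uint8)
    for b in boxes(p[3]*1000):
        q=np.array([(proj(c,P)+.5)*s*16-8 for P in W(p,b)]).astype(np.int32)
        cv2.fillConvexPoly(o,cv2.convexHull(q),255,shift=4)
    return cv2.resize(o,(560,420),interpolation=cv2.INTER_AREA)/255.
if __name__=='__main__':
    C=[pickle.load(open(n+'0.pkl','rb')) for n in('top','side')]
    for sel in (C,C[:1],C[1:]):
        M=[mask(c) for c in sel]
        f=lambda p:sum(np.abs(render(c,p)-m).sum() for c,m in zip(sel,M))
        x0=np.array([.52,.107,-.235,.0]);sim=np.vstack([x0]+[x0+d for d in np.diag([.01,.01,.05,.02])])
        r=minimize(f,x0,method='Nelder-Mead',options=dict(initial_simplex=sim,xatol=1e-4,fatol=.3,maxiter=150))
        print(np.round(r.x,4),r.fun,[m.sum() for m in M])
        if len(sel)==2: p=r.x
    v=[]
    for c in C:
        u=cv2.resize(c['frame'],None,fx=4,fy=4,interpolation=cv2.INTER_CUBIC)
        for b in boxes(p[3]*1000):
            q=np.array([(proj(c,P)+.5)*4 for P in W(p,b)]).astype(np.int32);cv2.polylines(u,[cv2.convexHull(q)],True,(0,255,0),1)
        z=proj(c,[p[0],p[1],.04])*4;a,b=int(z[0]),int(z[1]);v.append(u[b-290:b+290,a-200:a+200])
    cv2.imwrite('pics/fit.png',np.hstack(v)[:,:,::-1])
E
python3 g.py
```

```text
[ 0.5296  0.1132 -0.2385  0.0169] 1307.1568627450981 [np.float64(1998.0), np.float64(2421.0)]
[ 0.5276  0.1104 -0.2479 -0.0096] 1117.4235294117648 [np.float64(1998.0)]
[ 0.5331  0.1134 -0.2491  0.0175] 166.48627450980393 [np.float64(2421.0)]
```

View pics/fit.png

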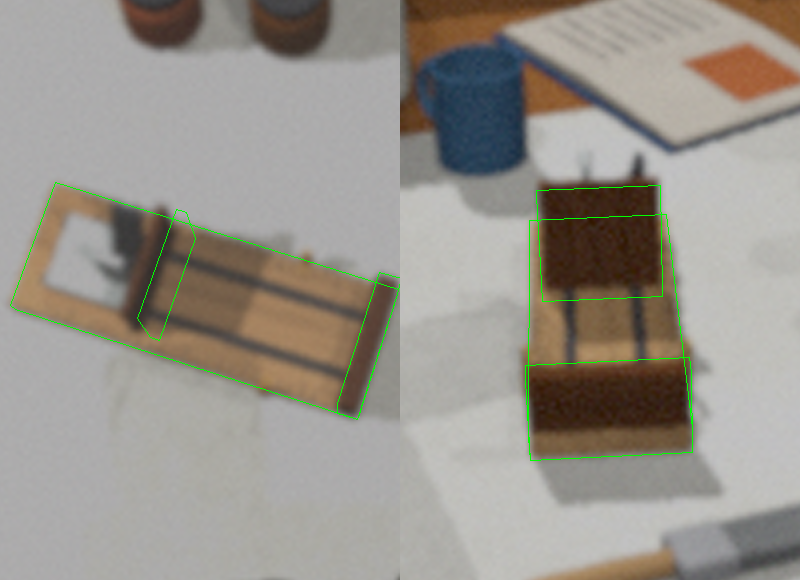

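Emit:
send_rows:
  deltas:
    - {"rot": [0,0,-0.148],"translation": [45,0,0],"jaw": 0.1}
    - {"rot": [0,0,-0.148],"translation": [45,0,0],"jaw": 0.1}
    - {"rot": [0,0,-0.148],"translation": [45,0,0],"jaw": 0.1}
    - {"rot": [0,0,-0.148],"translation": [45,0,0],"jaw": 0.1}
    - {"rot": [0,0,-0.148],"translation": [45,0,0],"jaw": 0.1}
    - {"rot": [0,0,-0.148],"translation": [45,0,0],"jaw": 0.1}

```text
time: 1.6
eef_pos: [0.3998, -0.2915, 0.2303]
ee_rot: [3.141, 0.001, 1.317]
wrist_force: [0.8, 0.7, -0.3]
gripper_width: 0.0472
```

The overlay fits the board and fence well; the leg is nearer travel 0. I refit without the grey leg region while moving on. Top-right panel: pointers at about (305,257) and (263,392).

```bash
cat > g2.py <<'E'
from g import *
import g
C=[pickle.load(open(n+'0.pkl','rb')) for n in('top','side')]
p0=[.5296,.1132,-.2435]
def reg(c):
    o=np.zeros((420,560),np.uint8)
    q=np.array([proj(c,P) for P in W(p0,box(-60,70,25,132,20,125))]).astype(np.int32);cv2.fillConvexPoly(o,cv2.convexHull(q),1);return 1.-o
def m2(c):
    h=cv2.cvtColor(c['frame'],cv2.COLOR_RGB2HSV);p=proj(c,[.52,.107,.02]).astype(int)
    m=(h[:,:,1]>70).astype(float);r=np.zeros_like(m);r[p[1]-60:p[1]+60,p[0]-60:p[0]+60]=1
    o=np.zeros((420,560),np.uint8)
    q=np.array([proj(c,P) for P in W(p0,box(-72,72,-165,165,-5,75))]).astype(np.int32);cv2.fillConvexPoly(o,cv2.convexHull(q),1)
    return m*o, o
g.boxes=lambda t:[box(-55,55,-150,150,0,20),box(-55,55,-150,-132,0,65)]
for sel in (C,C[:1],C[1:]):
    D=[(c,m2(c)[0],reg(c)*m2(c)[1]) for c in sel]
    f=lambda p:sum((np.abs(render(c,[*p,0])-m)*w).sum() for c,m,w in D)
    x0=np.array(p0);r=minimize(f,x0,method='Nelder-Mead',options=dict(initial_simplex=np.vstack([x0]+[x0+d for d in np.diag([.008,.008,.04])]),xatol=1e-4,fatol=.3,maxiter=120))
    print(np.round(r.x,4),round(r.fun,1))
    if len(sel)==2:p=r.x
# leg: plate top edge and post/lever from networks
for c,n in zip(C,('top','side')):
    for t in (0,10,20): print(n,t,[np.round(proj(c,P),1).tolist() for P in W(p,np.array([[-45,48-t,110],[45,48-t,110],[-45,40-t,110],[45,40-t,110],[-45,40-t,20],[45,40-t,20]])/1000)])
E
python3 g2.py; python3 - <<'E'
import cv2,sys
sys.path.insert(0,'.')
import pickle
a=[]
for n,(x,y) in (('top',(228,208)),('side',(255,205))):
    c=pickle.load(open(f'{n}0.pkl','rb'))['frame'];a.append(cv2.resize(c[y-25:y+25,x-25:x+25],(400,400),interpolation=cv2.INTER_CUBIC))
cv2.imwrite('pics/leg.png',cv2.hconcat(a)[:,:,::-1])
E
```

```text
[ 0.5324  0.1185 -0.2554] 531.6
[ 0.5321  0.1184 -0.2711] 366.1
[ 0.5323  0.1186 -0.2521] 167.0
top 0 [[221.9, 216.4], [232.1, 189.2], [224.4, 217.2], [234.5, 190.0], [227.9, 222.1], [237.3, 196.8]]
top 10 [[225.0, 217.4], [235.1, 190.2], [227.5, 218.2], [237.5, 191.0], [230.8, 223.1], [240.1, 197.7]]
top 20 [[228.1, 218.4], [238.2, 191.2], [230.6, 219.3], [240.6, 192.1], [233.6, 224.1], [242.9, 198.6]]
side 0 [[239.4, 187.8], [269.9, 186.8], [239.4, 189.1], [270.0, 188.1], [240.8, 215.4], [270.5, 214.4]]
side 10 [[239.4, 189.4], [270.0, 188.4], [239.3, 190.7], [270.2, 189.6], [240.8, 217.1], [270.7, 216.0]]
side 20 [[239.3, 191.0], [270.2, 190.0], [239.3, 192.3], [270.3, 191.3], [240.7, 218.8], [270.8, 217.8]]
```

View pics/leg.png

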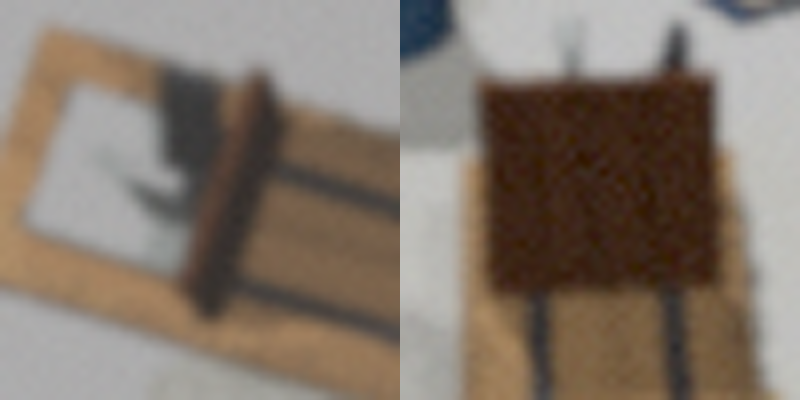

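Emit:
send_rows:
  deltas:
    - {"rot": [0,0,-0.148],"translation": [20,-40,20],"jaw": 0.1}
    - {"rot": [0,0,-0.148],"translation": [10,-40,20],"jaw": 0.1}
    - {"rot": [0,0,-0.148],"translation": [0,-40,20],"jaw": 0.1}
    - {"rot": [0,0,-0.148],"translation": [0,-35,20],"jaw": 0.1}
    - {"rot": [0,0,-0.145],"translation": [0,0,20],"jaw": 0.1}

```text
time: 2.1
eef_pos: [0.2588, -0.2501, 0.1326]
ee_rot: [3.14, 0.008, 2.038]
wrist_force: [0.4, 0.3, 0.1]
gripper_width: 0.0471
```

I got the tool-y sign wrong, so that move went backwards, but nothing was touched. Now moving above the spacer, with a photometric refit of the guide after it.

Emit:
send_rows:
  deltas:
    - {"rot": [0,0,-0.014],"translation": [-26,36,0],"jaw": 0.1}
    - {"rot": [0,0,0],"translation": [-26,36,0],"jaw": 0.1}
    - {"rot": [0,0,0],"translation": [-26,36,0],"jaw": 0.1}
    - {"rot": [0,0,0],"translation": [-25,36,0],"jaw": 0.1}
    - {"rot": [0,0,0],"translation": [-25,36,0],"jaw": 0.1}
    - {"rot": [0,0,0],"translation": [-25,36,0],"jaw": 0.1}
    - {"rot": [0,0,0],"translation": [-25,36,0],"jaw": 0.1}

```text
time: 2.8
eef_pos: [0.5706, -0.2908, 0.1305]
ee_rot: [-3.141, 0.003, 2.051]
wrist_force: [0.5, -1.4, 0.4]
gripper_width: 0.0469
```

```bash
cat > g3.py <<'E'
from g import *
C=[pickle.load(open(n+'0.pkl','rb')) for n in('top','side')]
F=[[0,1,3,2],[4,5,7,6],[0,1,5,4],[2,3,7,6],[0,2,6,4],[1,3,7,5]]
def faces(p,o):
    t=p[3]*1000;out=[]
    for b in [box(-55,55,-150,150,0,20),box(-55,55,-150,-132,20,65),box(-32,32,48-t,128-t,20,38),box(-45,45,40-t,48-t,20,110)]:
        P=W(p,b);m=P.mean(0)
        for f in F:
            q=P[f];n=np.cross(q[1]-q[0],q[2]-q[0]);n*=np.sign(n@(q.mean(0)-m))
            out.append((q,n@(o-q.mean(0))>0))
    return out
crop={}
for k,c in enumerate(C):
    a=proj(c,[.53,.113,.04]).astype(int);crop[k]=(a[0]-55,a[1]-50,110,100)
def lab(k,p,s=4):
    c=C[k];x,y,w,h=crop[k];L=np.zeros((h*s,w*s),np.uint8)
    for i,(q,v) in enumerate(faces(p,np.array(c['origin']))):
        if v:cv2.fillConvexPoly(L,(np.array([(proj(c,P)-[x,y]+.5)*s*16-8 for P in q])).astype(np.int32),i+1,shift=4)
    return L
I=[cv2.resize(cv2.GaussianBlur(C[k]['frame'],(3,3),.6)[crop[k][1]:crop[k][1]+100,crop[k][0]:crop[k][0]+110],None,fx=4,fy=4,interpolation=cv2.INTER_LINEAR).astype(np.float32) for k in(0,1)]
def cost(p,ks=(0,1)):
    e=0
    for k in ks:
        L=lab(k,p)
        for l in np.unique(L):
            v=I[k][L==l]; e+=np.minimum(np.abs(v-np.median(v,0)).sum(1),120).sum()
    return e/1e5
for ks in((0,1),(0,),(1,)):
    best=None
    for x0 in ([.5296,.1132,-.2385,.0],[.532,.118,-.25,.008]):
        x0=np.array(x0);r=minimize(cost,x0,args=(ks,),method='Nelder-Mead',options=dict(initial_simplex=np.vstack([x0]+[x0+d for d in np.diag([-.006,-.006,.03,.01])]),xatol=1e-4,fatol=1e-4,maxiter=200))
        print(ks,np.round(r.x,4),round(r.fun,3))
        if ks==(0,1) and (best is None or r.fun<best.fun):best=r
    if ks==(0,1): pickle.dump(best,open('guide.pkl','wb')) if 0 else np.save('guide.npy',best.x)
E
python3 g3.py
```

```text
(0, 1) [ 0.5291  0.1136 -0.2393  0.0007] 109.467
(0, 1) [ 0.5292  0.1135 -0.2401  0.0011] 109.442
(0,) [ 0.5289  0.1134 -0.2438  0.0011] 35.016
(0,) [ 0.5284  0.1141 -0.2458  0.0011] 35.034
(1,) [ 0.5304  0.1135 -0.2412  0.0025] 74.19
(1,) [ 0.5306  0.1134 -0.2446  0.003 ] 74.2
```

Emit:
send_rows:
  deltas:
    - {"rot": [0,0,0],"translation": [-2,-8,30],"jaw": 0.1}
    - {"rot": [0,0,0],"translation": [0,0,40],"jaw": 0.1}
    - {"rot": [0,0,0],"translation": [0,0,0],"jaw": 0.1}

```text
time: 3.1
eef_pos: [0.5711, -0.2975, 0.0592]
ee_rot: [3.138, 0.009, 2.054]
wrist_force: [0.0, -0.8, 0.1]
gripper_width: 0.0469
```

```bash
python3 - <<'E'
from h import *
c=ctrl.camera('side');s=ctrl.state();print(s['eef_pos'],s['ee_rot'])
p=proj(c,[.564,-.296,.02]).astype(int)
a=cv2.resize(c['frame'][p[1]-55:p[1]+35,p[0]-50:p[0]+50],None,fx=6,fy=6,interpolation=cv2.INTER_CUBIC)
cv2.imwrite('pics/pre.png',a[:,:,::-1])
E
```

```text
[ 0.57215291 -0.2985166   0.06249914] [3.13659041 0.01375055 2.05427546]
```

View pics/pre.png

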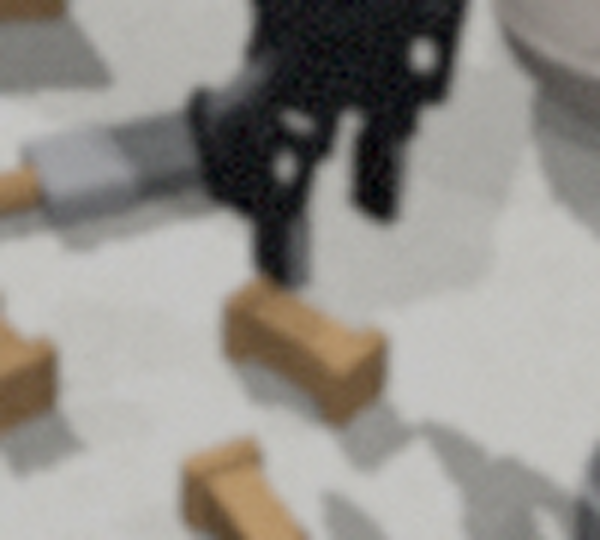

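The fingers are above the spacer in the picture (bar at about (305,345)); I correct the small offset and tilt while going down.

Emit:
send_rows:
  deltas:
    - {"rot": [0.005,0.014,0],"translation": [5,-6,0],"jaw": 0.1}
    - {"rot": [0,0,0],"translation": [0,0,20],"jaw": 0.1}

```text
time: 3.35
eef_pos: [0.566, -0.2985, 0.0486]
ee_rot: [3.138, 0.007, 2.054]
wrist_force: [0.0, -0.9, -0.8]
gripper_width: 0.0473
```

Emit:
send_rows:
  deltas:
    - {"rot": [0.003,0.007,0],"translation": [3,-1,20],"jaw": 0.1}
    - {"rot": [0,0,0],"translation": [0,0,15],"jaw": 0.1}
    - {"rot": [0,0,0],"translation": [0,0,7],"jaw": 0.1}

```text
time: 3.65
eef_pos: [0.5635, -0.2971, 0.0076]
ee_rot: [3.14, 0.002, 2.054]
wrist_force: [-0.5, -0.5, -0.5]
gripper_width: 0.047
```

Emit:
send_rows:
  deltas:
    - {"rot": [0,0,0],"translation": [0,0,2],"jaw": -0.8}
    - {"rot": [0,0,0],"translation": [0,0,0],"jaw": -0.8}
    - {"rot": [0,0,0],"translation": [0,0,0],"jaw": -0.8}
    - {"rot": [0,0,0],"translation": [0,0,0],"jaw": -0.8}
  squeeze: 25

```text
time: 4.05
eef_pos: [0.5637, -0.2974, 0.0062]
ee_rot: [3.14, 0.002, 2.054]
wrist_force: [-0.4, -0.9, 0.1]
gripper_width: 0.0194
```

Emit:
send_rows:
  deltas:
    - {"rot": [0,0,0],"translation": [0,0,-40],"jaw": -0.8}
    - {"rot": [0,0,0],"translation": [0,0,-45],"jaw": -0.8}
    - {"rot": [0,0,0],"translation": [0,0,-40],"jaw": -0.8}
    - {"rot": [0,0,0.145],"translation": [38,12,0],"jaw": -0.8}
    - {"rot": [0,0,0.145],"translation": [39,6,0],"jaw": -0.8}
    - {"rot": [0,0,0.145],"translation": [40,0,0],"jaw": -0.8}
    - {"rot": [0,0,0.145],"translation": [39,-6,0],"jaw": -0.8}
    - {"rot": [0,0,0.145],"translation": [38,-11,0],"jaw": -0.8}

```text
time: 4.85
eef_pos: [0.5273, -0.1004, 0.1384]
ee_rot: [3.132, 0.002, 1.303]
wrist_force: [1.2, 0.3, -1.3]
gripper_width: 0.0195
```

Emit:
send_rows:
  deltas:
    - {"rot": [0.009,0,-0.026],"translation": [36,-18,0],"jaw": -0.8}
    - {"rot": [0,0,0],"translation": [36,-17,0],"jaw": -0.8}
    - {"rot": [0,0,0],"translation": [30,-15,10],"jaw": -0.8}
    - {"rot": [0,0,0],"translation": [0,0,10],"jaw": -0.8}

```text
time: 5.25
eef_pos: [0.5031, 0.0189, 0.1205]
ee_rot: [3.136, 0.002, 1.329]
wrist_force: [-0.5, 0.7, -0.5]
gripper_width: 0.0193
```

Emit:
send_rows:
  deltas:
    - {"rot": [0.005,0.002,0],"translation": [-2,2,20],"jaw": -0.8}
    - {"rot": [0,0,0],"translation": [0,0,25],"jaw": -0.8}
    - {"rot": [0,0,0],"translation": [0,0,15],"jaw": -0.8}
    - {"rot": [0,0,0],"translation": [0,0,5],"jaw": -0.8}

```text
time: 5.65
eef_pos: [0.5059, 0.016, 0.0545]
ee_rot: [3.137, -0.0, 1.331]
wrist_force: [0.8, 0.4, -0.5]
gripper_width: 0.0197
```

```bash
python3 - <<'E'
from h import *
a=[]
for n in('top','side'):
    c=ctrl.camera(n);p=proj(c,[.51,.03,.04]).astype(int)
    a.append(cv2.resize(c['frame'][p[1]-35:p[1]+35,p[0]-30:p[0]+30],(480,560),interpolation=cv2.INTER_CUBIC)[:, 40:440])
s=ctrl.state();print(s['eef_pos'],s['ee_rot'])
cv2.imwrite('pics/place.png',cv2.hconcat(a)[:,:,::-1])
E
```

```text
[0.50614276 0.016021   0.05525576] [ 3.13621204e+00 -1.36167422e-04  1.33060794e+00]
```

View pics/place.png

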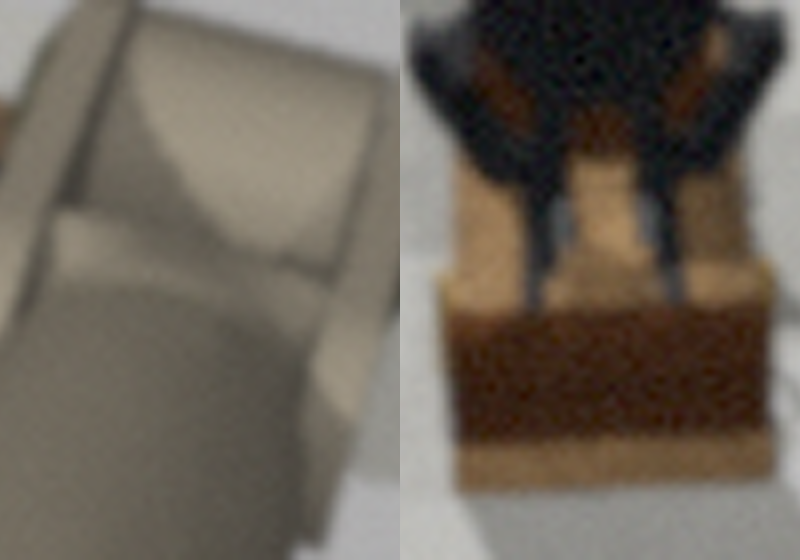

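Emit:
send_rows:
  deltas:
    - {"rot": [0.005,0,0],"translation": [3,0,10],"jaw": -0.8}
    - {"rot": [0,0,0],"translation": [0,0,10],"jaw": -0.8}
    - {"rot": [0,0,0],"translation": [0,0,5],"jaw": -0.8}
    - {"rot": [0,0,0],"translation": [0,0,2],"jaw": -0.8}
    - {"rot": [0,0,0],"translation": [0,0,0],"jaw": -0.8}

```text
time: 6.25
eef_pos: [0.5084, 0.0185, 0.028]
ee_rot: [3.138, -0.0, 1.33]
wrist_force: [0.5, -0.3, -0.3]
gripper_width: 0.0195
```

Emit:
send_rows:
  deltas:
    - {"rot": [0.003,0,0],"translation": [0,-1,2],"jaw": -0.8}
    - {"rot": [0,0,0],"translation": [0,0,0],"jaw": -0.1}
    - {"rot": [0,0,0],"translation": [0,0,0],"jaw": -0.1}
    - {"rot": [0,0,0],"translation": [0,0,0],"jaw": -0.1}
    - {"rot": [0,0,0],"translation": [0,0,0],"jaw": -0.1}

```text
time: 6.75
eef_pos: [0.508, 0.0187, 0.0268]
ee_rot: [3.139, -0.0, 1.33]
wrist_force: [-0.2, -0.1, 0.2]
gripper_width: 0.0385
```

Emit:
send_rows:
  deltas:
    - {"rot": [0,0,0],"translation": [0,0,-30],"jaw": -0.1}
    - {"rot": [0,0,0],"translation": [0,0,-45],"jaw": -0.1}
    - {"rot": [0,0,0],"translation": [0,0,-45],"jaw": 1}
    - {"rot": [0,0,0],"translation": [0,0,-15],"jaw": 1}
    - {"rot": [0,0,0],"translation": [40,1,0],"jaw": 1}
    - {"rot": [0,0,0],"translation": [45,2,0],"jaw": 1}
    - {"rot": [0,0,0],"translation": [45,2,0],"jaw": 1}
    - {"rot": [0,0,0],"translation": [30,1,0],"jaw": 1}
    - {"rot": [0,0,0],"translation": [0,0,0],"jaw": 1}

```text
time: 7.65
eef_pos: [0.5536, 0.1775, 0.1694]
ee_rot: [3.136, -0.002, 1.326]
wrist_force: [0.5, -0.7, -0.8]
gripper_width: 0.0856
```

```bash
cat > w.py <<'E'
from h import *
import sys
g=np.array([.529,.1136]);yw=-.242
G=lambda x,y,z:[g[0]+np.cos(yw)*x-np.sin(yw)*y,g[1]+np.sin(yw)*x+np.cos(yw)*y,z]
if __name__=='__main__':
    s=ctrl.state();d=s['eef_pos'][:2]-g
    print('TCP guide',np.round([np.cos(yw)*d[0]+np.sin(yw)*d[1],-np.sin(yw)*d[0]+np.cos(yw)*d[1],s['eef_pos'][2]],4),s['ee_rot'],s['time'],s['gripper_width'],s['wrist_force'])
    c=ctrl.camera('side');p=proj(c,G(0,-.02,.06)).astype(int)
    cv2.imwrite('pics/'+sys.argv[1],cv2.resize(c['frame'][p[1]-50:p[1]+50,p[0]-50:p[0]+50],(600,600),interpolation=cv2.INTER_CUBIC)[:,:,::-1])
E
python3 w.py a1.png
```

```text
TCP guide [0.0086 0.0679 0.1694] [ 3.13570010e+00 -1.69517707e-03  1.32644405e+00] 7.65 0.08562318668639861 [ 0.5163541  -0.73857804 -0.79466781]
```

View pics/a1.png

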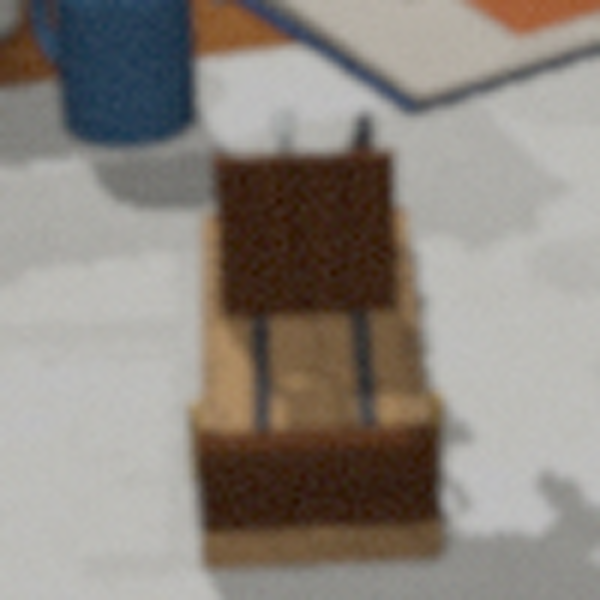

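The leg's post and lever show at (285,130) and (362,130). The spacer is mostly hidden behind the fence at about (310,390). I check it in the top view, then go down.

```bash
python3 - <<'E'
from w import *
a=[]
for n in('side','top'):
    c=ctrl.camera(n);f=ctrl.find_in(n,'spacer_mid')
    print(n,[(np.round(d['centre'],1).tolist(),round(d['score'],2)) for d in f[:4]],'expect',proj(c,G(0,-.096,.04)))
E
```

```text
side [([222.9, 332.9], 0.95), ([255.8, 204.9], 0.71), ([256.6, 231.4], 0.44)] expect [255.94877769 234.85657073]
top [([272.3, 220.8], 0.61), ([364.6, 280.6], 0.43)] expect [273.22408833 222.24092966]
```

Emit:
send_rows:
  deltas:
    - {"rot": [0.005,0,-0.003],"translation": [4,0,20],"jaw": 1}
    - {"rot": [0,0,0],"translation": [0,0,25],"jaw": 1}
    - {"rot": [0,0,0],"translation": [0,0,25],"jaw": 1}
    - {"rot": [0,0,0],"translation": [0,0,15],"jaw": 1}
    - {"rot": [0,0,0],"translation": [0,0,8],"jaw": 1}

```text
time: 8.4
eef_pos: [0.5558, 0.1719, 0.0762]
ee_rot: [3.137, -0.002, 1.317]
wrist_force: [0.1, -0.4, 0.6]
gripper_width: 0.0854
```

```bash
python3 w.py a2.png
```

```text
TCP guide [0.0121 0.063  0.0762] [ 3.13653112e+00 -2.00336368e-03  1.31715709e+00] 8.4 0.08538165603635191 [ 0.12319453 -0.42492623  0.62444623]
```

View pics/a2.png

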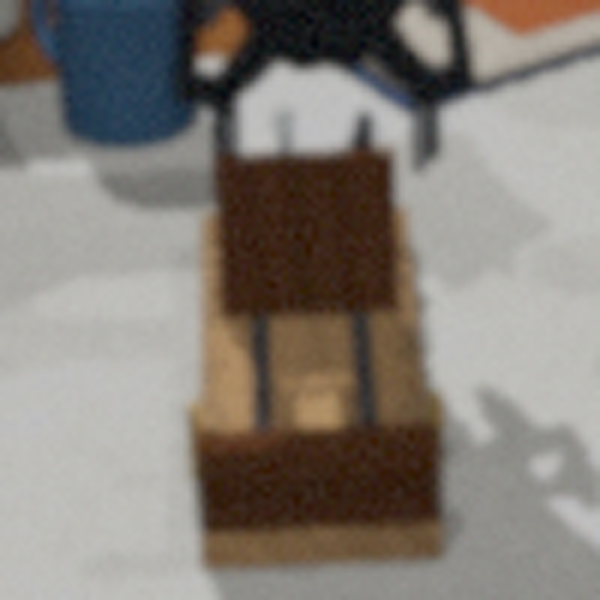

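Spacer detected in the top view at (272,221), against (273,222) expected, so it is placed well. The fingers straddle post and lever, with the left finger behind the plate. Pushing now.

Emit:
send_rows:
  deltas:
    - {"rot": [0.005,0,-0.012],"translation": [0,-2,5],"jaw": 1}
    - {"rot": [0,0,0],"translation": [-12,0,0],"jaw": 1}
    - {"rot": [0,0,0],"translation": [-16,0,0],"jaw": 1}
    - {"rot": [0,0,0],"translation": [-18,0,0],"jaw": 1}
    - {"rot": [0,0,0],"translation": [-18,0,0],"jaw": 1}

```text
time: 8.95
eef_pos: [0.5382, 0.1073, 0.072]
ee_rot: [3.139, -0.005, 1.33]
wrist_force: [1.7, 4.0, -3.3]
gripper_width: 0.0852
```

```bash
python3 w.py a3.png
```

```text
TCP guide [ 0.0104 -0.004   0.072 ] [ 3.1390041  -0.00512906  1.33017558] 8.95 0.08516964190247583 [ 1.72429919  4.03932146 -3.26975895]
```

Emit:
send_rows:
  deltas:
    - {"rot": [0.002,-0.005,0],"translation": [-14,0,0],"jaw": 1}
    - {"rot": [0,0,0],"translation": [-12,0,0],"jaw": 1}
    - {"rot": [0,0,0],"translation": [-8,0,0],"jaw": 1}
    - {"rot": [0,0,0],"translation": [-4,0,0],"jaw": 1}

```text
time: 9.4
eef_pos: [0.5283, 0.0649, 0.0736]
ee_rot: [3.139, -0.001, 1.326]
wrist_force: [0.8, 3.7, -2.5]
gripper_width: 0.0851
```

```bash
python3 w.py a4.png
```

```text
TCP guide [ 0.011  -0.0475  0.0736] [ 3.13888482e+00 -6.43076408e-04  1.32571961e+00] 9.4 0.08509600823838802 [ 0.77906439  3.6939958  -2.46482709]
```

View pics/a4.png

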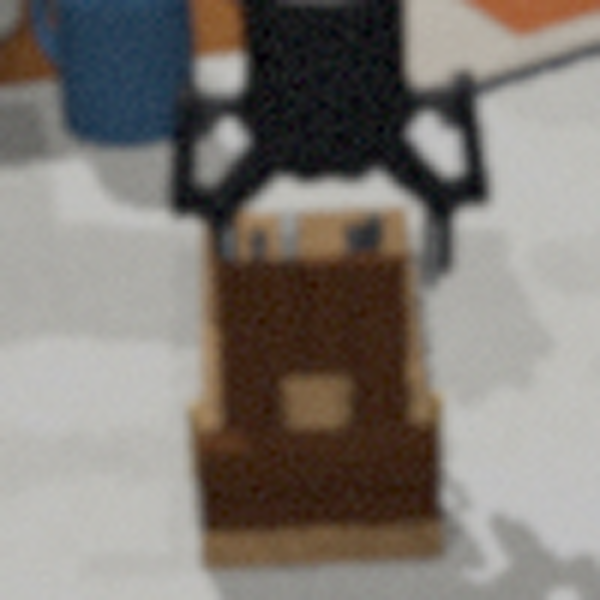

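The leg is near the mark and the spacer sits between fence and leg at about (318,400). I finish the push in small steps and watch the force.

Emit:
send_rows:
  deltas:
    - {"rot": [0,0,0],"translation": [-4,0,0],"jaw": 1}
    - {"rot": [0,0,0],"translation": [-3,0,0],"jaw": 1}

```text
time: 9.65
eef_pos: [0.5269, 0.0589, 0.0738]
ee_rot: [3.138, -0.003, 1.325]
wrist_force: [5.1, 20.7, -4.1]
gripper_width: 0.0856
```

Emit:
send_rows:
  deltas:
    - {"rot": [0,0,0],"translation": [-3,0,0],"jaw": 1}
    - {"rot": [0,0,0],"translation": [-3,0,0],"jaw": 1}

```text
time: 9.85
eef_pos: [0.527, 0.0589, 0.0741]
ee_rot: [3.136, -0.016, 1.319]
wrist_force: [6.9, 22.2, -4.2]
gripper_width: 0.0856
```

Emit:
send_rows:
  deltas:
    - {"rot": [0,0,0],"translation": [-3,0,0],"jaw": 1}
    - {"rot": [0,0,0],"translation": [-3,0,0],"jaw": 1}

```text
time: 10.05
eef_pos: [0.5272, 0.059, 0.0743]
ee_rot: [3.133, -0.029, 1.314]
wrist_force: [6.5, 21.0, -3.6]
gripper_width: 0.0852
```

Contact at about 22 N with TCP guide y = -53.6 mm, which is what I predicted for the mark with the spacer snug. Now easing off 2 mm, levelling, and centring on the grip.

Emit:
send_rows:
  deltas:
    - {"rot": [0.008,-0.029,-0.015],"translation": [3,0,0],"jaw": 1}
    - {"rot": [0,0,0],"translation": [0,-6,0],"jaw": 1}
    - {"rot": [0,0,0],"translation": [0,-5,0],"jaw": 1}
    - {"rot": [0,0,0],"translation": [0,0,0],"jaw": 1}

```text
time: 10.45
eef_pos: [0.5163, 0.0651, 0.0745]
ee_rot: [3.141, 0.002, 1.332]
wrist_force: [0.8, 0.2, 0.1]
gripper_width: 0.0851
```

```bash
python3 w.py a5.png
```

```text
TCP guide [-0.0007 -0.0501  0.0745] [3.14063681e+00 1.92818183e-03 1.33228699e+00] 10.45 0.08511185391292679 [0.82547655 0.21795518 0.14956726]
```

View pics/a5.png

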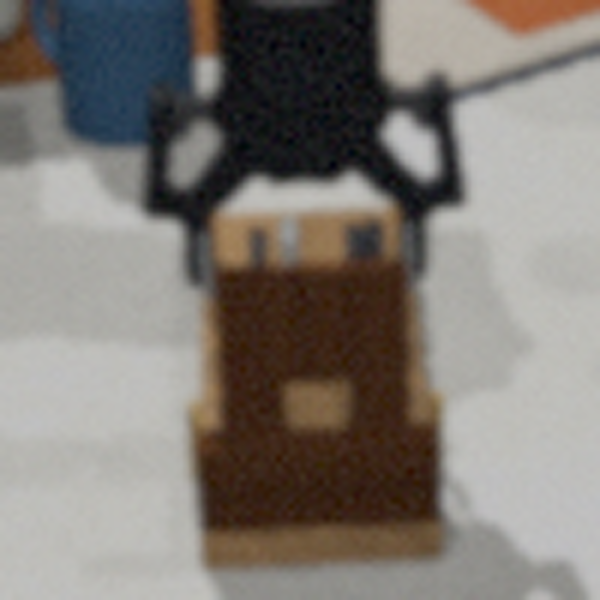

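Fingers at about (200,260) and (415,250), symmetric about the post (288,240) and lever (365,240). Now squeezing.

Emit:
send_rows:
  deltas:
    - {"rot": [0,0,0],"translation": [0,0,0],"jaw": -0.8}
    - {"rot": [0,0,0],"translation": [0,0,0],"jaw": -0.8}
    - {"rot": [0,0,0],"translation": [0,0,0],"jaw": -0.8}
    - {"rot": [0,0,0],"translation": [0,0,0],"jaw": -0.8}
    - {"rot": [0,0,0],"translation": [0,0,0],"jaw": -0.8}
    - {"rot": [0,0,0],"translation": [0,0,0],"jaw": -0.8}
    - {"rot": [0,0,0],"translation": [0,0,0],"jaw": -0.8}
    - {"rot": [0,0,0],"translation": [0,0,0],"jaw": -0.8}
  squeeze: 40

```text
time: 11.3
eef_pos: [0.5169, 0.0643, 0.0771]
ee_rot: [3.139, 0.001, 1.331]
wrist_force: [0.2, 0.0, 2.6]
gripper_width: 0.0246
```

```bash
python3 w.py a6.png
```

```text
TCP guide [ 0.0001 -0.0507  0.0771] [3.13876322e+00 1.33531914e-03 1.33088762e+00] 11.3 0.02464793786233456 [0.19365374 0.0350694  2.63704539]
```

No more pictures, so I check numerically whether leg and spacer moved during the squeeze.

```bash
python3 - <<'E'
import cv2,numpy as np
a,b=[cv2.imread(f'pics/a{i}.png',0).astype(np.float32) for i in(5,6)]
for n,(x0,x1,y0,y1) in dict(fence=(180,460,440,590),spacer=(260,380,360,440),plate=(205,420,255,350)).items():
    r=b[y0:y1,x0:x1];r=r[12:-12,12:-12];s=cv2.matchTemplate(a[y0:y1,x0:x1],r,cv2.TM_CCOEFF_NORMED)
    print(n,np.array(cv2.minMaxLoc(s)[3])-12,cv2.minMaxLoc(s)[1])
c=cv2.imread('pics/a6.png');row=cv2.cvtColor(c,cv2.COLOR_BGR2GRAY)[235:250].mean(0)
print(row[180:440:6].astype(int))
E
python3 -c "
import sys;sys.path.insert(0,'.')
from plant import ctrl
s=ctrl.state();print(s['gripper_width'],s['wrist_force'],s['time'],s['qvel'])"
```

```text
fence [0 0] 0.9948833584785461
spacer [0 0] 0.991644561290741
plate [0 1] 0.846686065196991
[173 172 168 156 134 114 104 105 109 108 102  83  51  32  26  34  57  85
 110 118 116 119 112  90  63  50  53  52  43  36  46  77 104 116 118 114
 111 116 132 153 167 171 170 170]
0.0247476391927211 [-0.14316923 -0.0832212   2.49996737] 11.35 [-7.19359192e-05 -8.04741258e-04 -1.07329545e-03  3.24959608e-04
  7.79501196e-05 -4.49577563e-04]
```

```bash
python3 -c "
from plant import ctrl
print(ctrl.close_job());s=ctrl.state();print(s['gripper_width'],s['time'])"
```

```text
the job is handed in; nothing more can be done
None
the job is handed in; nothing more can be done
```

The job is handed in with post and lever still pinched in the fingers. It took about 11 s of the 50 s, and the hand-in gave no verdict.

**What I did:**
- **Spacer:** I picked the 60 mm one by measured length: the three came out at 49, 63 and 76 mm. I laid it on the board between fence and leg and let go.
- **Leg:** I pushed it with the lever open until it met the spacer and fence. The force rose to about 22 N at the position predicted for the mark, within about 1 mm.
- **Lever:** I backed off about 3 mm, centred on post and lever, and squeezed at 40 N.

**Last checks:**
- **Grip:** the finger opening was 24.7 mm against 26 mm nominal for a closed lever. The gripper also read about 0.5 mm low on the 20 mm spacer waist. I take this as closed, but did not measure the lever angle directly.
- **Leg and spacer:** comparing pictures before and after the squeeze, the spacer had not moved and the leg moved about 0.5 mm or less. The leg's match was weaker (0.85) because the fingers had moved in that part of the picture.
- **Other things:** I saw no sign that anything else was touched, but I did not measure the bystanders or the other spacers at the end.

Two things did not go as planned:
- **Wrong direction:** one early free-air move went the wrong way, with no contact.
- **Unseen final picture:** I had used up the picture limit, so I checked the final picture only by numbers and did not view it.

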